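Find and open the empty well of the storage chest

TASK

One of the four wells in the grey storage chest is empty and has to be opened for loading: press gently on the covers one at a time with the fingertips until you find the one that rocks (the packed ones stay firm), tip its far end down, then push its raised near edge away from you until the cover stands fully open, nearly upright. Lift nothing and take nothing between the fingers, not even the cover; leave the other covers shut and everything on and around the chest where it is.

Things in the scene. Friction and masses are not known exactly. Their poses are not given: they have to be found in the camera images.
- chest: low grey storage chest, fixed, 140 (x) x 422 (y) x 75 mm high; origin at centre of underside, x away from the robot, y left. Four identical flush metal covers over wells 124 x 80 mm, 71 deep, centred at y = +163, +75, -75, -163 mm (cover_1 to 4); a plain deck 70 mm wide lies between 2 and 3. Three wells are packed to just under the cover; one, not known beforehand, is empty.
- cover_1_mid (a point): centre of the top face of the leftmost cover, over its pivot, 75 mm above the worktop. The cover is a plate 120 (x) x 76 (y) x 6 mm, flush with the chest top, that can tip like a see-saw on a cross pin (along y) at mid length, 3 mm under this point. The point turns with the cover; x points to its far end.
- cover_1 (a joint): tilt of the leftmost cover, rad: 0 flush, positive = far end down, near edge (robot side) up; stops at -0.15 and +1.40 (fully open). Over a packed well it is propped and gives under 0.06 either way; over the empty well it tips at about 2.5 N pressed 40 mm from the pivot. Friction hinge: stays where left. The near edge drags on a finger: follow it up as you push.
- cover_2_mid (a point): centre of the top face of the second from the left cover, over its pivot, 75 mm above the worktop. The cover is a plate 120 (x) x 76 (y) x 6 mm, flush with the chest top, that can tip like a see-saw on a cross pin (along y) at mid length, 3 mm under this point. The point turns with the cover; x points to its far end.
- cover_2 (a joint): tilt of the second from the left cover, rad: 0 flush, positive = far end down, near edge (robot side) up; stops at -0.15 and +1.40 (fully open). Over a packed well it is propped and gives under 0.06 either way; over the empty well it tips at about 2.5 N pressed 40 mm from the pivot. Friction hinge: stays where left. The near edge drags on a finger: follow it up as you push.
- cover_3_mid (a point): centre of the top face of the third from the left cover, over its pivot, 75 mm above the worktop. The cover is a plate 120 (x) x 76 (y) x 6 mm, flush with the chest top, that can tip like a see-saw on a cross pin (along y) at mid length, 3 mm under this point. The point turns with the cover; x points to its far end.
- cover_3 (a joint): tilt of the third from the left cover, rad: 0 flush, positive = far end down, near edge (robot side) up; stops at -0.15 and +1.40 (fully open). Over a packed well it is propped and gives under 0.06 either way; over the empty well it tips at about 2.5 N pressed 40 mm from the pivot. Friction hinge: stays where left. The near edge drags on a finger: follow it up as you push.
- cover_4_mid (a point): centre of the top face of the rightmost cover, over its pivot, 75 mm above the worktop. The cover is a plate 120 (x) x 76 (y) x 6 mm, flush with the chest top, that can tip like a see-saw on a cross pin (along y) at mid length, 3 mm under this point. The point turns with the cover; x points to its far end.
- cover_4 (a joint): tilt of the rightmost cover, rad: 0 flush, positive = far end down, near edge (robot side) up; stops at -0.15 and +1.40 (fully open). Over a packed well it is propped and gives under 0.06 either way; over the empty well it tips at about 2.5 N pressed 40 mm from the pivot. Friction hinge: stays where left. The near edge drags on a finger: follow it up as you push.
- timer: flat grey-white bench timer with keys, 62x66x18 mm, lying on the plain deck in the middle of the chest top; origin at the centre of its underside. Not part of the job.
- cup_a: sample cup with red screw lid, 47x47x66 mm, behind the chest; origin at the centre of its underside. Not part of the job.
- cup_b: sample cup with red screw lid, 47x47x66 mm, right of the chest; origin at the centre of its underside. Not part of the job.
- dropper: small white dropper bottle, 26 mm across, 68 mm tall, left of the chest; origin at the centre of its underside. Not part of the job.
- tally: small round hand tally counter, 51x56x23 mm, far right; origin at the centre of its underside. Not part of the job.
- marker: black marker pen lying along y in front of the chest, 138 mm long, 18 mm thick; origin at the centre of its underside. Not part of the job.
- jar: black reagent jar, 65 mm across, 97 mm tall, behind the chest; origin at the centre of its underside. Not part of the job.
- foil_sachet: small foil sachet, 35x57x6 mm, flat on the worktop left of the chest; origin at the centre of its underside. Not part of the job.
There are look-alikes about, which are no part of the job. What is shaped like the cup_b but orange is not meant.

How it is judged:
On the way:
1. a cover has been found that rocks: pressed by the fingers, it tips by more than 0.15 rad (((value of joint cover_1 above 0.15 rad and value of joint each of cover_2, cover_3, cover_4 below 0.1 rad) or (value of joint cover_2 above 0.15 rad and value of joint each of cover_1, cover_3, cover_4 below 0.1 rad) or (value of joint cover_3 above 0.15 rad and value of joint each of cover_1, cover_2, cover_4 below 0.1 rad) or (value of joint cover_4 above 0.15 rad and value of joint each of cover_1, cover_2, cover_3 below 0.1 rad)) and contact force between the fingers and chest above 0.3 N).
At the end, for the whole second after the job is handed in: One cover stands open by more than 1.2 rad of its 1.4, the other three are within 0.1 rad of flush, and the other things rest where they stood (((value of joint cover_1 above 1.2 rad and value of joint each of cover_2, cover_3, cover_4 below 0.1 rad) or (value of joint cover_2 above 1.2 rad and value of joint each of cover_1, cover_3, cover_4 below 0.1 rad) or (value of joint cover_3 above 1.2 rad and value of joint each of cover_1, cover_2, cover_4 below 0.1 rad) or (value of joint cover_4 above 1.2 rad and value of joint each of cover_1, cover_2, cover_3 below 0.1 rad)) and linear speed of each of timer, cup_a, cup_b, dropper, tally, marker, jar, foil_sachet below 0.02 m/s); the robot touches nothing.
It fails at once if a cover is taken between the fingers (the point between the pads lies within the plate) ((x of the grasp point in the frame of cover_1_mid between -0.062 and 0.062 m and y of the grasp point in the frame of cover_1_mid between -0.04 and 0.04 m and z of the grasp point in the frame of cover_1_mid between -0.006 and 0 m) or (x of the grasp point in the frame of cover_2_mid between -0.062 and 0.062 m and y of the grasp point in the frame of cover_2_mid between -0.04 and 0.04 m and z of the grasp point in the frame of cover_2_mid between -0.006 and 0 m) or (x of the grasp point in the frame of cover_3_mid between -0.062 and 0.062 m and y of the grasp point in the frame of cover_3_mid between -0.04 and 0.04 m and z of the grasp point in the frame of cover_3_mid between -0.006 and 0 m) or (x of the grasp point in the frame of cover_4_mid between -0.062 and 0.062 m and y of the grasp point in the frame of cover_4_mid between -0.04 and 0.04 m and z of the grasp point in the frame of cover_4_mid between -0.006 and 0 m)).
It fails at once if the chest or a cover is pressed with more than 60 N (contact force between the fingers and chest above 60 N).
It fails at once if something else on or round the chest is shifted or lifted by more than 20 mm (distance of any of timer, cup_a, cup_b, dropper, tally, marker, jar, foil_sachet from where it was at the start of the episode above 0.02 m).
It fails at once if something else is knocked over (angle between any of cup_a, cup_b, dropper, jar, timer's own z axis and vertical above 0.5 rad).
It also fails if it takes over 56 s, if anything falls off the work surface, if the arm or the gripper's body presses on something with over 40 N, if the wrist force passes 120 N, or if a joint passes its speed limit or range.

ROBOT

A 6-joint arm with a two-finger parallel gripper is mounted at the origin on a cart in front of the work surface, level with it; the furniture and walls round the work are solid. World frame = base frame: x ahead of the robot, y to its left, z up, the work surface at z = 0. Lengths are in m, angles in rad, forces in N, time in s.
With the tool pointing down it reaches from about 0.25 to 0.775 m from the base axis. Payload 4 kg.
Tool frame: the origin (TCP) lies at the very end of the fingers, on their centre line; the grasp point (between the pads) lies 19 mm behind it; z points along the fingers, x is the direction in which the jaws open and shut, and the axes are right-handed (so a half turn about z gives the same grasp; the last joint's range is limited). The gripper opens to 94 mm and grips with 3 to 60 N. Pads are 16 mm wide; open, the fingers measure 119 mm over their backs; the gripper's body (75 mm by 177 mm) begins 78 mm behind the grasp point.
Start: joints at [1.042, 0.087, 1.371, -0, 1.684, -0.103], TCP at [0.227, 0.501, 0.206] pointing down, gripper open.
Joint ranges: [-3.1, 3.1], [-0.76, 2.03], [0.27, 2.55], [-1.08, 4.22], [0.17, 2.65], [-2.57, 2.57]. Speed limits (rad/s): [2.79, 2.79, 3.14, 3.14, 3.14, 3.14].

INTERFACE

Orientations are given as [roll, pitch, yaw] about the fixed x, y, z axes, in that order (R = Rz(yaw) Ry(pitch) Rx(roll)).
In Python, from bench import robot, cams, ticket gives the robot as it stands.
- The arm moves only by the tool jog_arm, never from a script. Its argument "series" is a list of rows, each an object of numbers: "x", "y", "z": the shift along the tool's x, y, z in m; "rx", "ry", "rz": the turn, a rotation vector about the tool's x, y, z in degrees. A call has 1 to 12 rows; each row shifts and turns the pose as measured when the row begins, along the tool's axes as they then stand; what a row does not reach is not made up. A row lasts 1/12 s, in which the tool goes at most 41.7 mm and 7.16 degrees, less where a joint would pass 70% of its speed; a pose out of reach is approached as far as the arm can. A call with a gripper value outside its range is refused whole. "claw" is the opening, from 0 (shut) to 1 (fully open), set as the call begins (left out, the last holds). The fingers move at their own pace and stop on an object; the grip force is fixed at half the most. Time passes only in rows, so rows that do not move let the fingers close. It gives the time, the measured TCP pose, the force and the opening at its end, in the units of the state.
- robot.get_obs(): the state, without advancing time (a new reading comes with each control period).
- cams.snapshot(name): name is "side" or "top" or "wrist"; returns a dict with "img" (420x560x3 uint8, red, green, blue), "mtx" (3x3 intrinsics, pixels), "origin" and "attitude" of the camera in the world. Camera axes: x right, y down, z forward; pixel columns grow to the right and rows downward; lengths in m; the calibration is good to about 2 mm. A picture is of the moment at which its call begins. There is no depth.
- ticket.close_job(): hands the job in, once; it reports no verdict.
Trained networks look in a picture, given as the dict that the camera call returned (one of the last four; its "shot" number tells which), for a name from the list of things; names that differ only in an ending like _2 or _b are one class to them, and where a whole thing is asked for, a point or a joint stands for the part that bears it (a point fixed in the world has none). Each returns a list of dicts, best first, with "p" (0 to 1); they miss things now and then, are a little off and sometimes report something else, mostly with a low value. They report only what shows in the picture. A call takes as long as a camera call. They do not tell look-alikes from the thing itself.
- cams.look_for(thing, picture): "bbox" ([left, top, width, height] in pixels, round what is visible of it).
The state is a dict: "time": time; "joint_positions": joint angles; "qvel": joint speeds; "joint_torque": joint torques, N m; "tool_pos": TCP position; "ee_rot": TCP orientation; "wrist_force": force on the tool from outside, world axes, zero at the start; "wrist_torque": the same for the moment, N m; "width": finger opening in m.
Only numpy, scipy, OpenCV 4.12 (cv2) and the standard library are available. Lean on these libraries where they do the work, as an engineer would, in place of code of your own. Each camera call takes 0.05 s, during which the arm holds its last target.

## Working session

There is one attempt and no reset: what is moved stays moved. The work goes in short steps, Python scripts to look and compute and a tool call to move; the robot and the scene stay as the last step left them, time stands still between calls to the robot, and variables do not carry over. Pictures are saved under pics/ and viewed, and the job is handed in when it is done.

Besides the shell and the picture viewer there is one more tool, called as name(argument=value, ...), one argument or row to a line, values as JSON. jog_arm: Moves the arm, as the interface text tells. Its arguments: {"type":"object","properties":{"series":{"type":"array","items":{"type":"object","properties":{"x":{"type":"number"},"y":{"type":"number"},"z":{"type":"number"},"rx":{"type":"number"},"ry":{"type":"number"},"rz":{"type":"number"}}}},"claw":{"type":"number"}},"required":["series"]}

```bash
mkdir -p pics; ls; python3 - <<'E'
from bench import robot,cams,ticket
import cv2
print(robot.get_obs())
for n in ["top","side","wrist"]:
    s=cams.snapshot(n); cv2.imwrite(f"pics/{n}0.png",s["img"][:,:,::-1]); print(n,s["mtx"],s["origin"],s["attitude"],s["shot"])
    for t in ["chest","cover_1_mid","timer","marker","jar","dropper","cup_a"]:
        print(t,[(d["bbox"],round(d["p"],2)) for d in cams.look_for(t,s)][:5])
E
```

```text
pics
{'time': 0.0, 'joint_positions': array([ 1.04189918e+00,  8.79495660e-02,  1.37220471e+00, -1.78372288e-05,
        1.68358712e+00, -1.03071274e-01]), 'qvel': array([ 0.00097986,  0.00141241, -0.00088662, -0.00105652,  0.00037232,
        0.00088677]), 'joint_torque': array([ 4.63633330e-05, -3.40198267e+01, -3.02420676e+01,  7.17588142e-02,
        3.30766488e-02, -1.59253841e-04]), 'tool_pos': array([0.22691691, 0.500426  , 0.20433227]), 'ee_rot': array([-3.14138921e+00,  2.13916519e-03,  1.14496868e+00]), 'wrist_force': array([-0.90666702, -0.21379309, -0.53143129]), 'wrist_torque': array([-0.01056646,  0.006714  ,  0.03611568]), 'width': 0.09377727286362708}
top [[457.50046483   0.         274.38560226]
 [  0.         457.50046483 208.73803973]
 [  0.           0.           1.        ]] [ 0.35768351 -0.02712665  1.41451359] [-2.97685905  0.00696052 -1.58420196] 1
chest [([173.9, 185.5, 143.2, 64.7], 0.92), ([122.2, 253.0, 14.2, 18.8], 0.28)]
cover_1_mid [([173.9, 191.6, 34.4, 38.2], 0.92), ([232.6, 199.8, 25.7, 24.4], 0.26), ([169.9, 183.0, 147.1, 66.2], 0.19)]
timer [([232.
[... 771 characters left out ...]
 197.5, 22.3, 17.1], 0.75), ([229.2, 177.6, 37.5, 10.9], 0.32)]
marker [([198.9, 229.8, 19.0, 27.8], 0.56)]
jar [([318.7, 207.3, 21.1, 36.1], 0.69)]
dropper [([190.2, 175.0, 5.9, 13.7], 0.46), ([247.2, 195.4, 22.4, 19.3], 0.31)]
cup_a [([289.1, 289.6, 22.7, 28.0], 0.88), ([266.6, 306.9, 18.6, 26.4], 0.74), ([294.9, 182.2, 12.7, 22.6], 0.54), ([251.5, 288.2, 18.6, 25.4], 0.54)]
wrist [[331.68431728   0.         279.35666582]
 [  0.         331.68431728 213.84656798]
 [  0.           0.           1.        ]] [0.16477609 0.52929512 0.38574873] [2.90146573e+00 1.30598728e-04 1.14566507e+00] 3
chest []
cover_1_mid []
timer []
marker []
jar []
dropper [([218.1, 348.8, 23.6, 49.9], 0.87)]
cup_a []
```

```bash
python3 - <<'E'
import cv2
a=cv2.imread("pics/top0.png")[110:310,90:460]; cv2.imwrite("pics/top0z.png",cv2.resize(a,None,fx=2.15,fy=2.15,interpolation=cv2.INTER_CUBIC))
a=cv2.imread("pics/side0.png")[150:350,150:400]; cv2.imwrite("pics/side0z.png",cv2.resize(a,None,fx=3,fy=3,interpolation=cv2.INTER_CUBIC))
E
```

```text
(no output)
```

View pics/top0z.png

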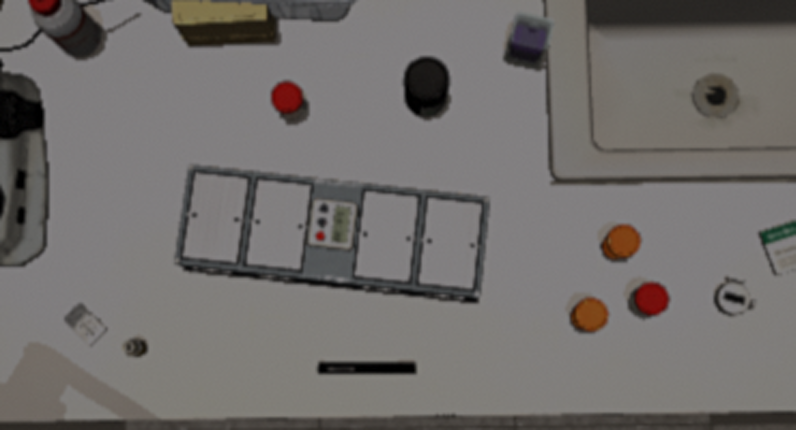

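View pics/side0z.png

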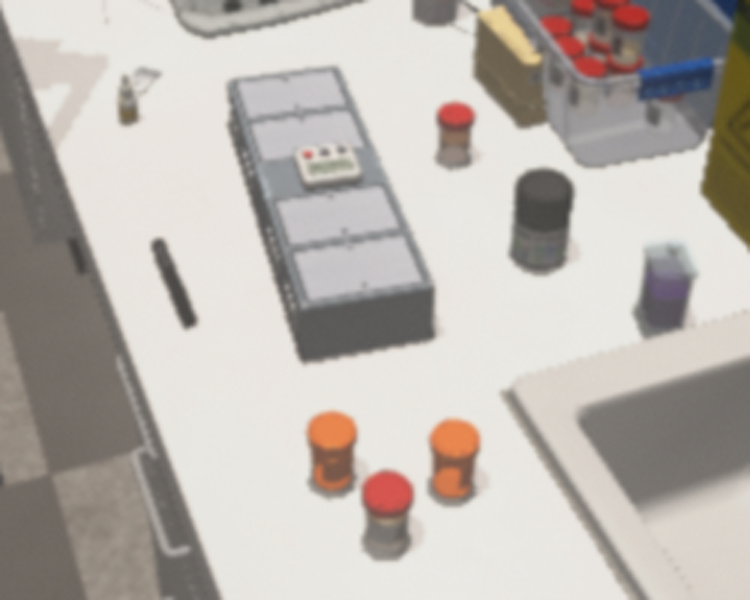

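```bash
cat > h.py <<'E'
import numpy as np,cv2
from scipy.spatial.transform import Rotation as R
from bench import robot,cams,ticket
def proj(s,P):
    C=(np.atleast_2d(P)-s["origin"])@R.from_euler("xyz",s["attitude"]).as_matrix()
    p=C@np.array(s["mtx"]).T; return p[:,:2]/p[:,2:]
def unproj(s,uv,z):
    d=np.linalg.solve(np.array(s["mtx"]),np.array([uv[0],uv[1],1.]))
    d=R.from_euler("xyz",s["attitude"]).as_matrix()@d
    o=np.array(s["origin"]); return o+d*(z-o[2])/d[2]
def w(pose,P):
    x,y,t=pose;P=np.atleast_2d(P);c,n=np.cos(t),np.sin(t)
    return np.c_[x+c*P[:,0]-n*P[:,1],y+n*P[:,0]+c*P[:,1],P[:,2]]
Y=[.163,.075,-.075,-.163]
E
python3 - <<'E'
from h import *
from scipy.optimize import least_squares
s=cams.snapshot("top")
mid=np.array([[(193+236)/2,(214+219)/2],[(257+300)/2,(221+226)/2],[(365+408)/2,(234+238)/2],[(430+472)/2,(241+245)/2]])/2.15+[90,110]
P=np.array([[0,y,.075] for y in Y])
f=lambda q:(proj(s,w(q,P))-mid).ravel()
r=least_squares(f,[.4,.05,-.1]);print(r.x,r.fun.round(2))
q=r.x
out=[]
for n in ["top","side"]:
    s=cams.snapshot(n); S=4
    x0,y0,x1,y1={"top":(150,170,340,270),"side":(215,165,305,275)}[n]
    im=cv2.resize(s["img"][y0:y1,x0:x1,::-1],None,fx=S,fy=S,interpolation=cv2.INTER_CUBIC)
    def poly(C,col):
        p=((proj(s,w(q,C))-[x0,y0]+.5)*S).astype(int); cv2.polylines(im,[p],True,col,1)
    poly([[a*.07,b*.211,.075] for a,b in[(1,1),(1,-1),(-1,-1),(-1,1)]],(0,0,255))
    for y in Y: poly([[a*.06,y+b*.038,.075] for a,b in[(1,1),(1,-1),(-1,-1),(-1,1)]],(0,255,0))
    cv2.imwrite(f"pics/fit_{n}.png",im)
for t in ["timer","marker","jar","dropper","cup_b"]:
    d=cams.look_for(t,cams.snapshot("top"))
    if d:
      b=d[0]["bbox"]; print(t,unproj(cams.snapshot("top"),(b[0]+b[2]/2,b[1]+b[3]/2),.09 if t=="timer" else .05))
E
```

```text
[ 0.5574043   0.06769379 -0.12756101] [ 0.41  0.03 -0.01  0.07  0.   -0.08 -0.39 -0.  ]
timer [0.56818905 0.06456812 0.09      ]
marker [0.36785294 0.02830824 0.05      ]
jar [ 0.77059964 -0.06816915  0.05      ]
dropper [0.40153598 0.34680439 0.05      ]
cup_b [ 0.53620852 -0.33286211  0.05      ]
```

View pics/fit_top.png

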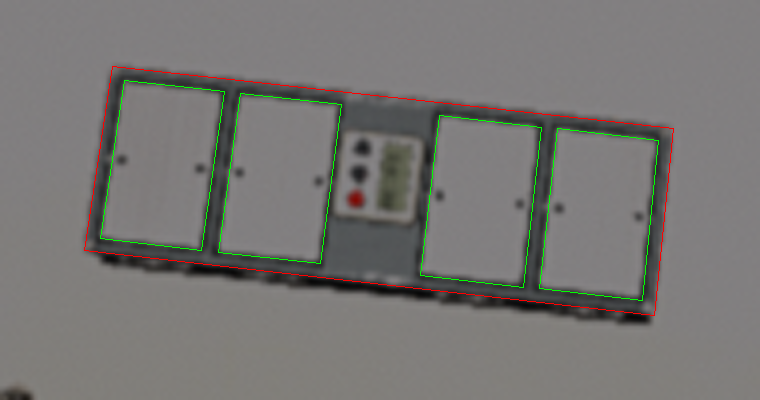

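View pics/fit_side.png

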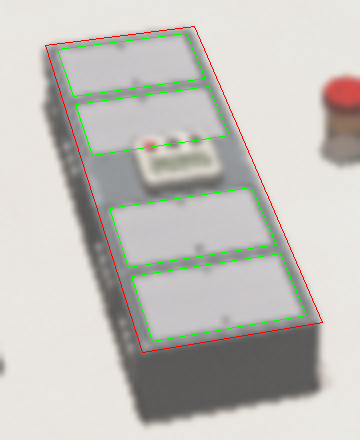

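jog_arm(
  claw=0,
  series=[
    {"rz": -6},
    {"rz": -6},
    {"rz": -5},
    {},
  ],
)

```text
invalid input
```

```bash
cat >> h.py <<'E'
Q=np.array([0.5574043,0.06769379,-0.12756101])
def where():
    o=robot.get_obs(); p=o["tool_pos"]; c,s=np.cos(Q[2]),np.sin(Q[2])
    d=p[:2]-Q[:2]; print("t",round(o["time"],2),"chest xyz mm",(1000*np.array([c*d[0]+s*d[1],-s*d[0]+c*d[1],p[2]])).round(1),"yaw err deg",np.degrees(o["ee_rot"][2]-(np.pi/2+Q[2])).round(2),"rp",o["ee_rot"][:2].round(4),"F",o["wrist_force"].round(2),"w",round(o["width"],4), "q",o["joint_positions"].round(2))
E
python3 -c "
from h import *
where()"
```

```text
t 2.1 chest xyz mm [-382.6  387.7  205.5] yaw err deg -17.09 rp [ 3.1416e+00 -1.0000e-04] F [-0.54  0.4  -0.07] w 0.0941 q [ 1.04  0.09  1.37 -0.    1.68 -0.1 ]
```

jog_arm(
  claw=0,
  series=[
    {"x": 0,"y": 0,"z": 0,"rx": 0,"ry": 0,"rz": -6},
    {"x": 0,"y": 0,"z": 0,"rx": 0,"ry": 0,"rz": -6},
    {"x": 0,"y": 0,"z": 0,"rx": 0,"ry": 0,"rz": -5},
  ],
)

```text
time: 2.35
tool_pos: [0.2272, 0.5009, 0.2055]
ee_rot: [3.142, -0.0, 1.453]
wrist_force: [-1.8, -0.6, -0.3]
width: 0.0775
```

```bash
python3 -c "
from h import *
where()"
```

```text
t 2.35 chest xyz mm [-382.6  387.7  205.5] yaw err deg 0.59 rp [ 3.1415e+00 -1.0000e-04] F [-1.79 -0.61 -0.3 ] w 0.0775 q [ 1.04  0.09  1.37  0.    1.68 -0.41]
```

jog_arm(
  series=[
    {"x": -0.0187,"y": 0.0352,"z": 0,"rz": 0.6},
    {"x": -0.0187,"y": 0.0352,"z": 0},
    {"x": -0.0187,"y": 0.0352,"z": 0},
    {"x": -0.0187,"y": 0.0352,"z": 0},
    {"x": -0.0187,"y": 0.0352,"z": 0},
    {"x": -0.0187,"y": 0.0352,"z": 0},
    {"x": -0.0187,"y": 0.0352,"z": 0},
    {"x": -0.0187,"y": 0.0352,"z": 0},
    {"x": -0.0187,"y": 0.0352,"z": 0},
    {"x": -0.0187,"y": 0.0352,"z": 0},
    {"x": -0.0187,"y": 0.0352,"z": 0},
    {"x": -0.0187,"y": 0.0352,"z": 0},
  ],
)

```text
invalid input
```

```bash
python3 -c "
from h import *
where()"
```

```text
t 2.35 chest xyz mm [-382.6  387.7  205.5] yaw err deg 0.59 rp [ 3.1415e+00 -1.0000e-04] F [-1.79 -0.61 -0.3 ] w 0.0775 q [ 1.04  0.09  1.37  0.    1.68 -0.41]
```

jog_arm(
  claw=0,
  series=[
    {"x": -0.0187,"y": 0.0352,"z": 0,"rx": 0,"ry": 0,"rz": 0.6},
    {"x": -0.0187,"y": 0.0352,"z": 0,"rx": 0,"ry": 0,"rz": 0},
    {"x": -0.0187,"y": 0.0352,"z": 0,"rx": 0,"ry": 0,"rz": 0},
    {"x": -0.0187,"y": 0.0352,"z": 0,"rx": 0,"ry": 0,"rz": 0},
    {"x": -0.0187,"y": 0.0352,"z": 0,"rx": 0,"ry": 0,"rz": 0},
    {"x": -0.0187,"y": 0.0352,"z": 0,"rx": 0,"ry": 0,"rz": 0},
    {"x": -0.0187,"y": 0.0352,"z": 0,"rx": 0,"ry": 0,"rz": 0},
    {"x": -0.0187,"y": 0.0352,"z": 0,"rx": 0,"ry": 0,"rz": 0},
    {"x": -0.0187,"y": 0.0352,"z": 0,"rx": 0,"ry": 0,"rz": 0},
    {"x": -0.0187,"y": 0.0352,"z": 0,"rx": 0,"ry": 0,"rz": 0},
    {"x": -0.0187,"y": 0.0352,"z": 0,"rx": 0,"ry": 0,"rz": 0},
  ],
)

```text
time: 3.27
tool_pos: [0.5953, 0.2476, 0.2053]
ee_rot: [-3.141, -0.006, 1.465]
wrist_force: [0.6, -0.2, 0.3]
width: 0.0039
```

```bash
python3 -c "
from h import *
where()"
```

```text
t 3.27 chest xyz mm [ 14.7 183.2 205.3] yaw err deg 1.24 rp [-3.1409 -0.0061] F [ 0.64 -0.21  0.27] w 0.0039 q [ 0.3   0.3   1.12  0.01  1.72 -1.16]
```

jog_arm(
  claw=0,
  series=[
    {"x": -0.01,"y": 0.0125,"z": 0.03,"rx": 0,"ry": 0,"rz": 0.6},
    {"x": -0.01,"y": 0.0125,"z": 0.03,"rx": 0,"ry": 0,"rz": 0.6},
    {"x": 0,"y": 0,"z": 0.03,"rx": 0,"ry": 0,"rz": 0},
    {"x": 0,"y": 0,"z": 0.02,"rx": 0,"ry": 0,"rz": 0},
    {"x": 0,"y": 0,"z": 0,"rx": 0,"ry": 0,"rz": 0},
  ],
)

```text
time: 3.68
tool_pos: [0.63, 0.2151, 0.0922]
ee_rot: [3.133, -0.006, 1.429]
wrist_force: [-1.3, -0.5, -1.1]
width: 0.0002
```

```bash
python3 -c "
from h import *
where()
s=cams.snapshot('side'); cv2.imwrite('pics/s1.png',cv2.resize(s['img'][130:300,180:350,::-1],None,fx=3.5,fy=3.5,interpolation=cv2.INTER_CUBIC))"
```

```text
t 3.68 chest xyz mm [ 53.2 155.4  92.2] yaw err deg -0.82 rp [ 3.1334 -0.0064] F [-1.29 -0.51 -1.05] w 0.0002 q [ 0.24  0.38  1.25  0.    1.51 -1.19]
```

View pics/s1.png

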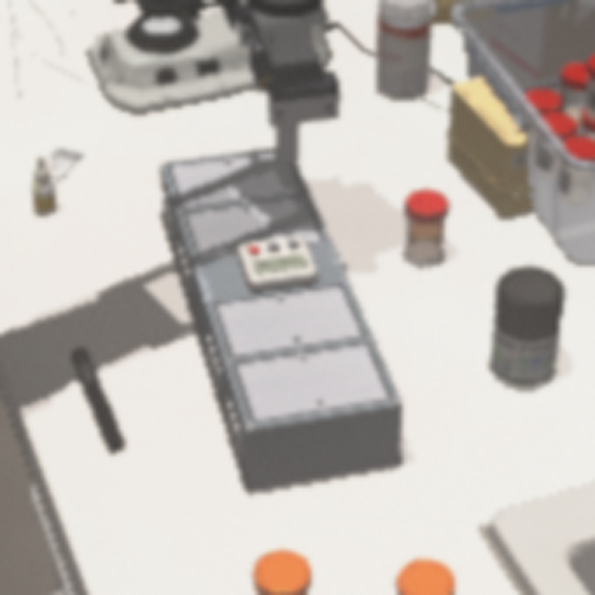

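jog_arm(
  claw=0,
  series=[
    {"x": 0.004,"y": -0.007,"z": 0.004,"rx": 0.4,"ry": 0.4,"rz": -0.8},
    {"x": 0.003,"y": -0.006,"z": 0.004,"rx": 0,"ry": 0,"rz": 0},
    {"x": 0,"y": 0,"z": 0,"rx": 0,"ry": 0,"rz": 0},
  ],
)

```text
time: 3.98
tool_pos: [0.6192, 0.2263, 0.0897]
ee_rot: [3.134, -0.018, 1.446]
wrist_force: [0.6, -0.1, 0.2]
width: 0.0004
```

```bash
python3 -c "
from h import *
where()"
```

```text
t 3.98 chest xyz mm [ 41.1 165.2  89.7] yaw err deg 0.13 rp [ 3.1343 -0.0175] F [ 0.55 -0.12  0.24] w 0.0004 q [ 0.26  0.36  1.27  0.01  1.49 -1.19]
```

jog_arm(
  claw=0,
  series=[
    {"x": 0,"y": 0,"z": 0.003,"rx": 0.4,"ry": -1.0,"rz": 0},
    {"x": 0,"y": 0,"z": 0.003,"rx": 0,"ry": 0,"rz": 0},
    {"x": 0,"y": 0,"z": 0.003,"rx": 0,"ry": 0,"rz": 0},
    {"x": 0,"y": 0,"z": 0.003,"rx": 0,"ry": 0,"rz": 0},
  ],
)

```text
time: 4.32
tool_pos: [0.6212, 0.2293, 0.0837]
ee_rot: [3.131, -0.003, 1.449]
wrist_force: [1.6, 0.3, -0.4]
width: 0.0003
```

```bash
python3 -c "
from h import *
where()"
```

```text
t 4.32 chest xyz mm [ 42.7 168.4  83.7] yaw err deg 0.33 rp [ 3.1314e+00 -2.5000e-03] F [ 1.56  0.32 -0.43] w 0.0003 q [ 0.27  0.38  1.27 -0.    1.49 -1.18]
```

jog_arm(
  claw=0,
  series=[
    {"x": -0.003,"y": -0.001,"z": 0.004,"rx": 0.4,"ry": 0,"rz": 0},
    {"x": -0.001,"y": 0,"z": 0.004,"rx": 0,"ry": 0,"rz": 0},
    {"x": 0,"y": 0,"z": 0.004,"rx": 0,"ry": 0,"rz": 0},
  ],
)

```text
time: 4.57
tool_pos: [0.6203, 0.2258, 0.0743]
ee_rot: [3.136, -0.004, 1.45]
wrist_force: [-7.9, -1.0, 21.3]
width: 0.0008
```

```bash
python3 -c "
from h import *
where()"
```

```text
t 4.57 chest xyz mm [ 42.3 164.9  74.3] yaw err deg 0.36 rp [ 3.1364 -0.004 ] F [-7.89 -0.95 21.29] w 0.0008 q [ 0.26  0.38  1.28  0.    1.48 -1.19]
```

jog_arm(
  claw=0,
  series=[
    {"x": 0,"y": 0,"z": 0.002,"rx": 0,"ry": 0,"rz": 0},
    {"x": 0,"y": 0,"z": 0.002,"rx": 0,"ry": 0,"rz": 0},
  ],
)

```text
time: 4.73
tool_pos: [0.6203, 0.2258, 0.0745]
ee_rot: [3.135, -0.006, 1.449]
wrist_force: [-3.3, 0.3, 7.9]
width: 0.0006
```

```bash
python3 -c "
from h import *
where()"
```

```text
t 4.73 chest xyz mm [ 42.3 164.8  74.5] yaw err deg 0.34 rp [ 3.1355 -0.0056] F [-3.25  0.32  7.91] w 0.0006 q [ 0.26  0.38  1.28  0.    1.47 -1.19]
```

jog_arm(
  claw=0,
  series=[
    {"x": 0,"y": 0,"z": -0.01,"rx": 0.3,"ry": -0.3,"rz": 0.3},
    {"x": -0.02,"y": 0,"z": -0.006,"rx": 0,"ry": 0,"rz": 0},
    {"x": -0.025,"y": 0,"z": 0,"rx": 0,"ry": 0,"rz": 0},
    {"x": -0.025,"y": 0,"z": 0,"rx": 0,"ry": 0,"rz": 0},
    {"x": -0.015,"y": 0,"z": 0,"rx": 0,"ry": 0,"rz": 0},
    {"x": 0,"y": 0,"z": 0,"rx": 0,"ry": 0,"rz": 0},
  ],
)

```text
time: 5.23
tool_pos: [0.6088, 0.1385, 0.0898]
ee_rot: [3.141, -0.0, 1.445]
wrist_force: [0.5, 0.4, -0.3]
width: 0.0003
```

```bash
python3 -c "
from h import *
where()"
```

```text
t 5.23 chest xyz mm [42.  76.7 89.8] yaw err deg 0.11 rp [ 3.1414e+00 -2.0000e-04] F [ 0.51  0.43 -0.29] w 0.0003 q [ 0.13  0.3   1.35  0.    1.49 -1.31]
```

jog_arm(
  claw=0,
  series=[
    {"x": 0,"y": 0,"z": 0.004,"rx": 0,"ry": 0,"rz": 0},
    {"x": 0,"y": 0,"z": 0.004,"rx": 0,"ry": 0,"rz": 0},
    {"x": 0,"y": 0,"z": 0.004,"rx": 0,"ry": 0,"rz": 0},
    {"x": 0,"y": 0,"z": 0.003,"rx": 0,"ry": 0,"rz": 0},
    {"x": 0,"y": 0,"z": 0.003,"rx": 0,"ry": 0,"rz": 0},
    {"x": 0,"y": 0,"z": 0.003,"rx": 0,"ry": 0,"rz": 0},
  ],
)

```text
time: 5.73
tool_pos: [0.6095, 0.1393, 0.0743]
ee_rot: [3.139, 0.002, 1.446]
wrist_force: [-6.0, -3.0, 13.8]
width: 0.0003
```

```bash
python3 -c "
from h import *
where()"
```

```text
t 5.73 chest xyz mm [42.6 77.6 74.3] yaw err deg 0.17 rp [3.1386e+00 2.2000e-03] F [-5.96 -3.01 13.82] w 0.0003 q [ 0.14  0.31  1.37 -0.    1.46 -1.31]
```

jog_arm(
  claw=0,
  series=[
    {"x": 0,"y": 0,"z": -0.03,"rx": 0,"ry": 0,"rz": 0},
    {"x": 0,"y": 0,"z": -0.03,"rx": 0,"ry": 0,"rz": 0},
    {"x": -0.03,"y": 0,"z": 0,"rx": 0,"ry": 0,"rz": 0},
    {"x": -0.038,"y": 0,"z": 0,"rx": 0,"ry": 0,"rz": 0},
    {"x": -0.038,"y": 0,"z": 0,"rx": 0,"ry": 0,"rz": 0},
    {"x": -0.03,"y": 0,"z": 0,"rx": 0,"ry": 0,"rz": 0},
    {"x": -0.012,"y": 0,"z": 0,"rx": 0,"ry": 0,"rz": 0},
    {"x": 0,"y": 0,"z": 0,"rx": 0,"ry": 0,"rz": 0},
  ],
)

```text
time: 6.4
tool_pos: [0.592, -0.0025, 0.135]
ee_rot: [3.14, 0.001, 1.463]
wrist_force: [-0.4, -0.3, -0.3]
width: 0.0002
```

```bash
python3 -c "
from h import *
where()"
```

```text
t 6.4 chest xyz mm [ 43.3 -65.2 135. ] yaw err deg 1.11 rp [3.1395e+00 7.0000e-04] F [-0.41 -0.28 -0.28] w 0.0002 q [-0.1   0.2   1.38 -0.    1.56 -1.56]
```

jog_arm(
  claw=0,
  series=[
    {"x": -0.01,"y": -0.002,"z": 0.015,"rx": 0,"ry": 0,"rz": 1.1},
    {"x": 0,"y": 0,"z": 0.015,"rx": 0,"ry": 0,"rz": 0},
    {"x": 0,"y": 0,"z": 0.01,"rx": 0,"ry": 0,"rz": 0},
    {"x": 0,"y": 0,"z": 0.005,"rx": 0,"ry": 0,"rz": 0},
    {"x": 0,"y": 0,"z": 0.003,"rx": 0,"ry": 0,"rz": 0},
    {"x": 0,"y": 0,"z": 0,"rx": 0,"ry": 0,"rz": 0},
  ],
)

```text
time: 6.9
tool_pos: [0.5906, -0.0043, 0.0836]
ee_rot: [3.14, -0.005, 1.449]
wrist_force: [0.0, -0.1, 0.3]
width: 0.0004
```

```bash
python3 -c "
from h import *
where()"
```

```text
t 6.9 chest xyz mm [ 42.1 -67.2  83.6] yaw err deg 0.31 rp [ 3.1401 -0.0047] F [ 0.02 -0.13  0.27] w 0.0004 q [-0.11  0.23  1.45  0.    1.46 -1.56]
```

jog_arm(
  claw=0,
  series=[
    {"x": -0.006,"y": 0,"z": 0.003,"rx": 0,"ry": 0,"rz": 0},
    {"x": -0.004,"y": 0,"z": 0.004,"rx": 0,"ry": 0,"rz": 0},
    {"x": 0,"y": 0,"z": 0.003,"rx": 0,"ry": 0,"rz": 0},
    {"x": 0,"y": 0,"z": 0.003,"rx": 0,"ry": 0,"rz": 0},
    {"x": 0,"y": 0,"z": 0.003,"rx": 0,"ry": 0,"rz": 0},
  ],
)

```text
time: 7.32
tool_pos: [0.5908, -0.0132, 0.0744]
ee_rot: [3.136, -0.006, 1.451]
wrist_force: [-5.6, 0.9, 11.6]
width: 0.0009
```

```bash
python3 -c "
from h import *
where()"
```

```text
t 7.32 chest xyz mm [ 43.4 -76.   74.4] yaw err deg 0.46 rp [ 3.1358 -0.0056] F [-5.59  0.93 11.62] w 0.0009 q [-0.12  0.23  1.47  0.01  1.44 -1.57]
```

jog_arm(
  claw=0,
  series=[
    {"x": 0,"y": 0,"z": -0.01,"rx": 0.3,"ry": -0.3,"rz": 0.3},
    {"x": -0.02,"y": -0.002,"z": -0.006,"rx": 0,"ry": 0,"rz": 0},
    {"x": -0.025,"y": 0,"z": 0,"rx": 0,"ry": 0,"rz": 0},
    {"x": -0.025,"y": 0,"z": 0,"rx": 0,"ry": 0,"rz": 0},
    {"x": -0.015,"y": 0,"z": 0,"rx": 0,"ry": 0,"rz": 0},
    {"x": -0.003,"y": 0,"z": 0,"rx": 0,"ry": 0,"rz": 0},
  ],
)

```text
time: 7.82
tool_pos: [0.5796, -0.1028, 0.0954]
ee_rot: [3.133, -0.001, 1.448]
wrist_force: [0.5, 0.4, 0.2]
width: 0.0006
```

```bash
python3 -c "
from h import *
where()"
```

```text
t 7.82 chest xyz mm [  43.7 -166.3   95.4] yaw err deg 0.3 rp [ 3.1327e+00 -6.0000e-04] F [0.48 0.38 0.24] w 0.0006 q [-0.27  0.21  1.45  0.    1.47 -1.72]
```

jog_arm(
  claw=0,
  series=[
    {"x": 0.002,"y": -0.002,"z": 0.005,"rx": 0.4,"ry": 0,"rz": 0.3},
    {"x": 0,"y": 0,"z": 0.005,"rx": 0,"ry": 0,"rz": 0},
    {"x": 0,"y": 0,"z": 0.004,"rx": 0,"ry": 0,"rz": 0},
    {"x": 0,"y": 0,"z": 0.004,"rx": 0,"ry": 0,"rz": 0},
    {"x": 0,"y": 0,"z": 0.004,"rx": 0,"ry": 0,"rz": 0},
    {"x": 0,"y": 0,"z": 0.004,"rx": 0,"ry": 0,"rz": 0},
    {"x": 0,"y": 0,"z": 0.004,"rx": 0,"ry": 0,"rz": 0},
  ],
)

```text
time: 8.4
tool_pos: [0.5788, -0.0991, 0.0646]
ee_rot: [3.138, 0.001, 1.444]
wrist_force: [-1.7, -1.1, 3.5]
width: 0.0004
```

```bash
python3 -c "
from h import *
where()"
```

```text
t 8.4 chest xyz mm [  42.5 -162.7   64.6] yaw err deg 0.04 rp [3.1377e+00 9.0000e-04] F [-1.72 -1.06  3.55] w 0.0004 q [-0.27  0.23  1.49 -0.    1.42 -1.71]
```

jog_arm(
  claw=0,
  series=[
    {"x": 0,"y": -0.001,"z": 0.006,"rx": 0.2,"ry": 0,"rz": 0},
    {"x": 0,"y": -0.001,"z": 0.006,"rx": 0,"ry": 0,"rz": 0},
    {"x": 0,"y": -0.001,"z": 0.006,"rx": 0,"ry": 0,"rz": 0},
    {"x": 0,"y": -0.001,"z": 0.006,"rx": 0,"ry": 0,"rz": 0},
    {"x": 0,"y": -0.001,"z": 0.006,"rx": 0,"ry": 0,"rz": 0},
  ],
)

```text
time: 8.82
tool_pos: [0.5763, -0.0973, 0.0341]
ee_rot: [3.135, -0.0, 1.445]
wrist_force: [1.0, 0.1, 3.0]
width: 0.0004
```

```bash
python3 -c "
from h import *
where()
s=cams.snapshot('side'); cv2.imwrite('pics/s2.png',cv2.resize(s['img'][130:300,180:350,::-1],None,fx=3.5,fy=3.5,interpolation=cv2.INTER_CUBIC))"
```

```text
t 8.82 chest xyz mm [  39.7 -161.3   34.1] yaw err deg 0.1 rp [ 3.1347e+00 -4.0000e-04] F [1.01 0.06 2.95] w 0.0004 q [-0.27  0.25  1.53  0.    1.35 -1.71]
```

View pics/s2.png

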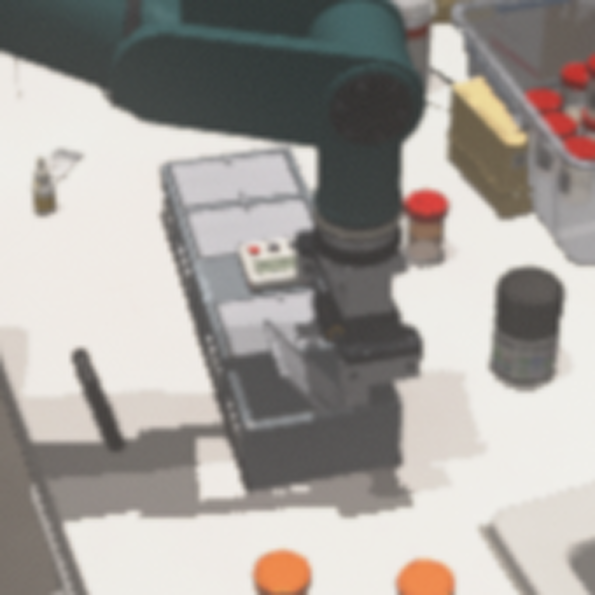

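jog_arm(
  claw=0,
  series=[
    {"x": 0,"y": 0,"z": -0.025,"rx": 0.3,"ry": 0,"rz": 0},
    {"x": 0,"y": 0,"z": -0.035,"rx": 0,"ry": 0,"rz": 0},
    {"x": 0,"y": 0,"z": -0.035,"rx": 0,"ry": 0,"rz": 0},
    {"x": 0,"y": 0,"z": -0.03,"rx": 0,"ry": 0,"rz": 0},
    {"x": 0,"y": 0,"z": -0.01,"rx": 0,"ry": 0,"rz": 0},
    {"x": 0,"y": -0.025,"z": 0,"rx": 0,"ry": 0,"rz": 0},
    {"x": 0,"y": -0.03,"z": 0,"rx": 0,"ry": 0,"rz": 0},
    {"x": 0,"y": -0.03,"z": 0,"rx": 0,"ry": 0,"rz": 0},
    {"x": 0,"y": -0.025,"z": 0,"rx": 0,"ry": 0,"rz": 0},
    {"x": 0,"y": -0.015,"z": 0,"rx": 0,"ry": 0,"rz": 0},
    {"x": 0,"y": 0,"z": 0,"rx": 0,"ry": 0,"rz": 0},
  ],
)

```text
time: 9.78
tool_pos: [0.4383, -0.0773, 0.1539]
ee_rot: [-3.105, -0.009, 1.445]
wrist_force: [-0.3, 0.2, 0.1]
width: 0.0004
```

```bash
python3 -c "
from h import *
where()
s=cams.snapshot('side'); cv2.imwrite('pics/s3.png',cv2.resize(s['img'][130:300,180:350,::-1],None,fx=3.5,fy=3.5,interpolation=cv2.INTER_CUBIC))"
```

```text
t 9.78 chest xyz mm [ -99.6 -159.   153.9] yaw err deg 0.11 rp [-3.1047 -0.0092] F [-0.29  0.24  0.06] w 0.0004 q [-0.3  -0.1   1.66  0.    1.62 -1.75]
```

View pics/s3.png

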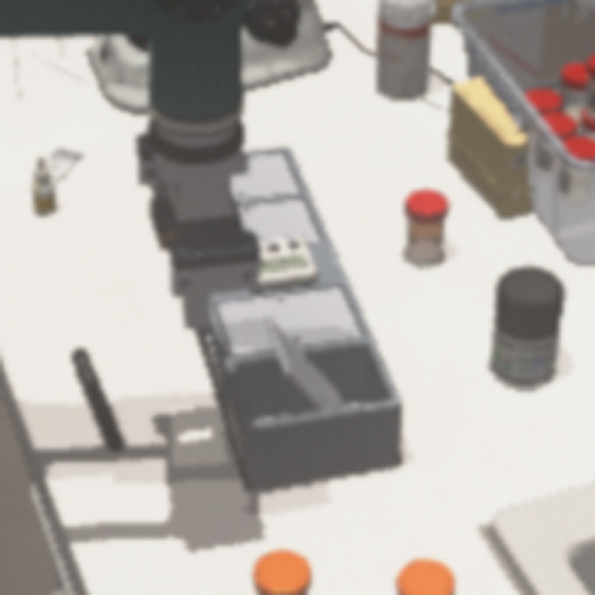

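jog_arm(
  claw=0,
  series=[
    {"x": 0,"y": 0.01,"z": 0.02,"rx": -2.1,"ry": -0.5,"rz": 0},
    {"x": 0,"y": 0.01,"z": 0.02,"rx": 0,"ry": 0,"rz": 0},
    {"x": 0,"y": 0.01,"z": 0.012,"rx": 0,"ry": 0,"rz": 0},
    {"x": 0,"y": 0,"z": 0,"rx": 0,"ry": 0,"rz": 0},
  ],
)

```text
time: 10.17
tool_pos: [0.4716, -0.0812, 0.097]
ee_rot: [3.139, -0.001, 1.445]
wrist_force: [-0.7, -1.0, 0.3]
width: 0.0001
```

```bash
python3 -c "
from h import *
where()"
```

```text
t 10.17 chest xyz mm [ -66.1 -158.6   97. ] yaw err deg 0.09 rp [ 3.1385e+00 -1.0000e-03] F [-0.69 -0.99  0.26] w 0.0001 q [-0.29 -0.03  1.71  0.    1.46 -1.74]
```

jog_arm(
  claw=0,
  series=[
    {"x": 0,"y": 0.006,"z": 0,"rx": 0,"ry": 0,"rz": 0},
    {"x": 0,"y": 0.006,"z": 0,"rx": 0,"ry": 0,"rz": 0},
    {"x": 0,"y": 0.006,"z": -0.002,"rx": 0,"ry": 0,"rz": 0},
    {"x": 0,"y": 0.006,"z": -0.004,"rx": 0,"ry": 0,"rz": 0},
    {"x": 0,"y": 0.006,"z": -0.004,"rx": 0,"ry": 0,"rz": 0},
    {"x": 0,"y": 0.005,"z": -0.003,"rx": 0,"ry": 0,"rz": 0},
  ],
)

```text
time: 10.67
tool_pos: [0.5085, -0.0857, 0.1091]
ee_rot: [-3.137, -0.002, 1.445]
wrist_force: [-2.0, 0.5, -0.9]
width: 0.0005
```

```bash
python3 -c "
from h import *
where()"
```

```text
t 10.67 chest xyz mm [ -29.  -158.4  109.1] yaw err deg 0.1 rp [-3.137e+00 -2.100e-03] F [-2.01  0.49 -0.91] w 0.0005 q [-0.28  0.05  1.6   0.    1.49 -1.72]
```

jog_arm(
  claw=0,
  series=[
    {"x": 0,"y": 0.004,"z": -0.001,"rx": -0.3,"ry": 0,"rz": 0},
    {"x": 0,"y": 0.003,"z": -0.001,"rx": 0,"ry": 0,"rz": 0},
    {"x": 0,"y": 0.003,"z": 0,"rx": 0,"ry": 0,"rz": 0},
  ],
)

```text
time: 10.92
tool_pos: [0.5157, -0.0866, 0.1117]
ee_rot: [-3.132, -0.002, 1.445]
wrist_force: [-12.8, 1.6, 5.8]
width: 0.0006
```

```bash
python3 -c "
from h import *
where()
s=cams.snapshot('side'); cv2.imwrite('pics/s4.png',cv2.resize(s['img'][130:300,180:350,::-1],None,fx=3.5,fy=3.5,interpolation=cv2.INTER_CUBIC))"
```

```text
t 10.92 chest xyz mm [ -21.7 -158.4  111.7] yaw err deg 0.11 rp [-3.1319e+00 -2.0000e-03] F [-12.78   1.63   5.81] w 0.0006 q [-0.28  0.07  1.57  0.    1.51 -1.72]
```

View pics/s4.png

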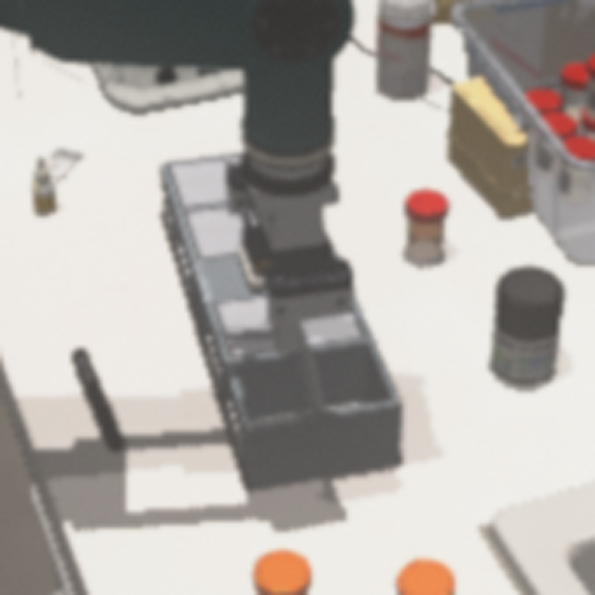

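The cover stands upright against its stop (force rose to about 13 N). I'll back off toward the robot, then lift.

jog_arm(
  claw=0,
  series=[
    {"x": 0,"y": -0.01,"z": 0,"rx": 0,"ry": 0,"rz": 0},
    {"x": 0,"y": -0.025,"z": 0,"rx": 0,"ry": 0,"rz": 0},
    {"x": 0,"y": -0.03,"z": 0,"rx": 0,"ry": 0,"rz": 0},
    {"x": 0,"y": -0.03,"z": -0.02,"rx": 0,"ry": 0,"rz": 0},
    {"x": 0,"y": -0.03,"z": -0.025,"rx": 0,"ry": 0,"rz": 0},
    {"x": 0,"y": -0.02,"z": -0.03,"rx": 0,"ry": 0,"rz": 0},
    {"x": 0,"y": 0,"z": 0,"rx": 0,"ry": 0,"rz": 0},
    {"x": 0,"y": 0,"z": 0,"rx": 0,"ry": 0,"rz": 0},
  ],
)

```text
time: 11.63
tool_pos: [0.3685, -0.0683, 0.1932]
ee_rot: [3.136, 0.0, 1.445]
wrist_force: [-0.2, -0.1, -0.4]
width: 0.0008
```

```bash
python3 -c "
from h import *
where()
a=cams.snapshot('side'); b=cams.snapshot('top')
A=cv2.resize(a['img'][140:290,180:350,::-1],None,fx=3.5,fy=3.5,interpolation=cv2.INTER_CUBIC)
# cover-4 side-edge model at several tilts on side view
for th,col in [(1.2,(0,0,255)),(1.4,(0,255,0))]:
    y=-.163-.038; c,s=np.cos(th),np.sin(th)
    P=[[X*c+.003*s, y, .072-X*s+.003*c] for X in (-.06,0)]
    p=((proj(a,w(Q,P))-[180,140]+.5)*3.5).astype(int); cv2.line(A,tuple(map(int,p[0])),tuple(map(int,p[1])),col,1)
cv2.imwrite('pics/s5.png',A)
cv2.imwrite('pics/t5.png',cv2.resize(b['img'][110:310,90:460,::-1],None,fx=2.15,fy=2.15,interpolation=cv2.INTER_CUBIC))"
```

```text
t 11.63 chest xyz mm [-170.  -159.   193.2] yaw err deg 0.12 rp [3.1355e+00 5.0000e-04] F [-0.19 -0.08 -0.44] w 0.0008 q [-0.34 -0.32  1.76  0.    1.69 -1.78]
```

View pics/s5.png

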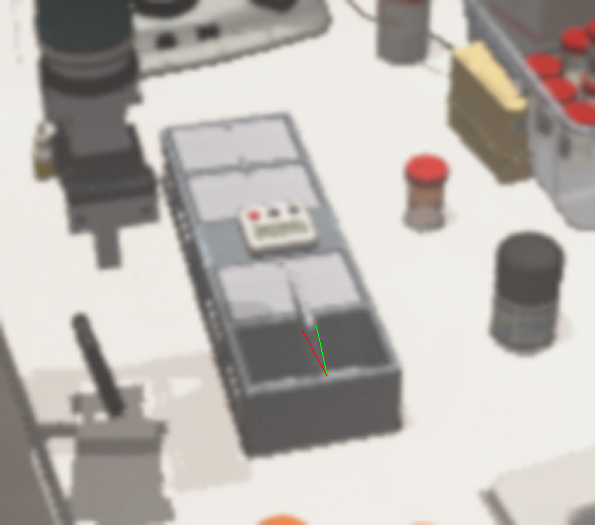

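View pics/t5.png

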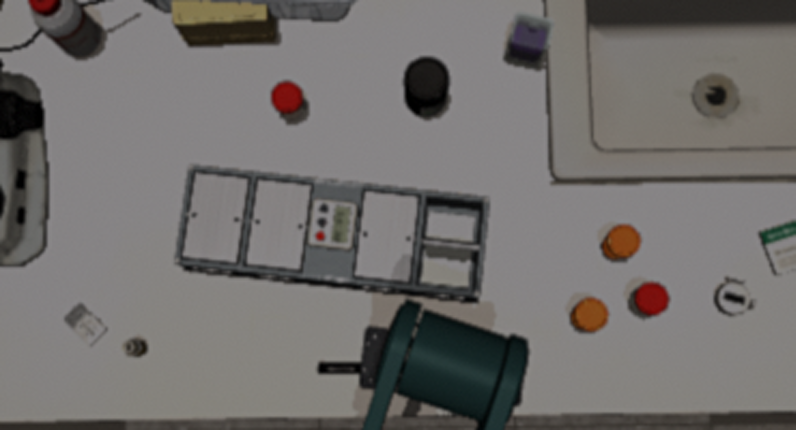

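```bash
python3 -c "
from h import *
T=[]
for n,(x0,y0,x1,y1) in {'side':(235,200,300,260),'top':(275,190,330,255)}.items():
    a=cams.snapshot(n); S=7
    I=cv2.resize(a['img'][y0:y1,x0:x1,::-1],None,fx=S,fy=S,interpolation=cv2.INTER_CUBIC); J=I.copy()
    for th,col in [(1.2,(0,0,255)),(1.4,(0,255,0))]:
        c,s=np.cos(th),np.sin(th)
        P=[[X*c+Z*s, y, .072-X*s+Z*c] for X,Z,y in [(-.06,.003,-.125),(-.06,.003,-.201),(-.06,-.003,-.201),(-.06,-.003,-.125)]]
        cv2.polylines(J,[((proj(a,w(Q,P))-[x0,y0]+.5)*S).astype(int)],True,col,1)
    K=np.hstack([I,J]); K=cv2.resize(K,None,fx=.87,fy=.87); cv2.imwrite(f'pics/{n}6.png',K)
"
```

```text
(no output)
```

View pics/side6.png

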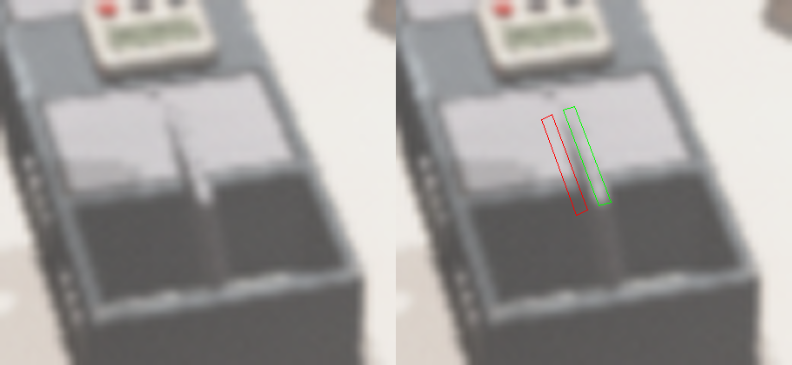

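View pics/top6.png

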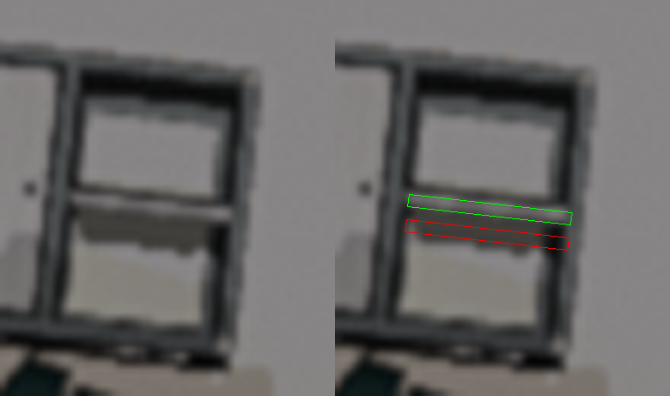

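Both zoomed views show the cover's edge on the 1.4 rad outline and clear of the 1.2 rad one. The other covers are flush, and the objects in view are in place.

```bash
python3 -c "
from h import *
print(ticket.close_job()); where()"
```

```text
the job is handed in; nothing more can be done
None
the job is handed in; nothing more can be done
```

The empty well is under cover_4, the rightmost one. Its cover now stands open at about 1.4 rad, and I have handed the job in.

- **Finding it:** I pressed each cover at its far end with the fingers closed. Covers 1, 2 and 3 stayed firm at 74.3–74.5 mm height, and the force read at the end of each press was about 8 to 21 N. Cover 4 gave way at about 3.5 N.
- **Opening it:** I tipped its far end down to about 0.9 rad. Then I pushed the raised near edge away, following it up, until it met its stop at about 13 N, and backed off.
- **Last checks:** In both the top and side pictures the cover's edge lies on the outline drawn for 1.4 rad and clear of the one for 1.2 rad. The other three covers look flush, and everything in view looks where it was at the start. In those last pictures the arm hid part of the marker and the gripper hid the dropper from the side camera. The gripper is clear of everything, with the wrist force near zero.
- **Problems:** Two move calls were rejected as "invalid input" before anything moved, and I sent them again with every field filled in. No other check failed or disagreed. The hand-in gave no verdict, and my last position reading was refused because it came after it.

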